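Stir the prize-draw beads

TASK

Take the stirring stick from its fork, lower it upright into a free gap in the prize-draw tub until its foot rests lightly on the bottom, then stir round with the foot kept lightly on the bottom until all six beads together have been carried well away from where they lay. Leave all beads in the tub, never press hard on it, hang the stick back in its fork, and leave the tape measure and the paper roll alone.

Things in the scene. Friction and masses are not known exactly. Their poses are not given: they have to be found in the camera images.
- stirrer: Telescopic stirring stick, upright along its z, 0.2 kg. Origin: centre of the underside of its black collar (44 mm across, 7 mm thick). Below: a 12 mm steel rod with a smooth red nylon foot 28 mm in diameter, 30 mm long. How far the rod is pulled out varies and is not measured: the foot's end lies 75 to 105 mm below the origin and must be felt for.
- stirrer_grip (a point): On the stirrer's axis, 38 mm above its origin: where to hold its square wooden grip, 22 x 22 mm, sides along its x and y, 7 to 67 mm above the origin (brass cap to 71). The foot below is sprung: it gives upwards from 1.5 N at 1 N per mm for 5 mm (6.5 N), then is solid; the rod keeps its length up to 45 N.
- tub: Round open blue tub, fixed. Origin: centre of its underside. Height 60 mm, outer radius 73 mm, inner radius 65, flat floor 6 mm above the origin. A white core (radius 24 mm, top 34 mm above the origin) stands in the middle: the beads lie in the ring-shaped channel round it. With the stick 44 mm from the centre no bead slips past it on either side.
- rest: Fixed steel fork stand for the stirrer; origin on the table under the seat. Its slotted plate (top 120 mm up, 8 mm thick, 52 mm wide) reaches from x = -34 to +64 mm in its own frame; the post and the 90 mm round foot stand at x = +50 and +65 mm, behind the seat. The slot is 20 mm wide, from the open front at x = -34 mm to x = +20 mm.
- rest_seat (a point): Centre of the seat on the fork's top face, 120 mm above the table; axes as rest: the slot opens toward -x. The stirrer hangs here, collar underside on the plate, and goes in and out along x with the collar raised a little (10 mm).
- bead_red1: Red drum-shaped bead on end in the tub, 25 mm in diameter, 20 mm high, 15 g, lacquered and slippery; origin: centre of its underside. At the start three red beads lie side by side in one half of the channel, three pale ones in the other, about 44 mm from the tub's centre, with two free gaps between the groups.
- bead_red2: Red drum-shaped bead on end in the tub, 25 mm in diameter, 20 mm high, 15 g, lacquered and slippery; origin: centre of its underside. At the start three red beads lie side by side in one half of the channel, three pale ones in the other, about 44 mm from the tub's centre, with two free gaps between the groups.
- bead_red3: Red drum-shaped bead on end in the tub, 25 mm in diameter, 20 mm high, 15 g, lacquered and slippery; origin: centre of its underside. At the start three red beads lie side by side in one half of the channel, three pale ones in the other, about 44 mm from the tub's centre, with two free gaps between the groups.
- bead_pale1: Pale wood drum-shaped bead on end in the tub, 25 mm in diameter, 20 mm high, 15 g, lacquered and slippery; origin: centre of its underside. At the start three red beads lie side by side in one half of the channel, three pale ones in the other, about 44 mm from the tub's centre, with two free gaps between the groups.
- bead_pale2: Pale wood drum-shaped bead on end in the tub, 25 mm in diameter, 20 mm high, 15 g, lacquered and slippery; origin: centre of its underside. At the start three red beads lie side by side in one half of the channel, three pale ones in the other, about 44 mm from the tub's centre, with two free gaps between the groups.
- bead_pale3: Pale wood drum-shaped bead on end in the tub, 25 mm in diameter, 20 mm high, 15 g, lacquered and slippery; origin: centre of its underside. At the start three red beads lie side by side in one half of the channel, three pale ones in the other, about 44 mm from the tub's centre, with two free gaps between the groups.
- tape_measure: Bystander: yellow tape measure, 28 x 69 x 62 mm, origin under its centre. Leave it alone.
- till_roll: Bystander: upright white paper roll, 48 mm in diameter, 57 mm high, origin under its centre. Leave it alone.

How it is judged (in metres and radians):
On the way, in this order (a step that is already met when the one before it is completed fails the run):
1. the stirrer is out of its fork, more than 60 mm from the seat (horizontal distance between stirrer and rest_seat above 0.06 m), for 0.2 s.
2. the upright stirrer's foot rests on the tub's floor (over 0.3 N) between core and wall (contact force between stirrer and tub above 0.3 N and horizontal distance between stirrer and tub between 0.036 and 0.053 m and angle between stirrer's own z axis and vertical below 0.12 rad), for 0.2 s.
3. all six beads are at the same time more than 30 mm from where they started, with the stirrer's foot on the tub's floor (all of step 2 and distance of each of bead_red1, bead_red2, bead_red3, bead_pale1, bead_pale2, bead_pale3 from where it was at the start of the episode above 0.03 m), for 0.05 s.
At the end, for the whole second after the job is handed in: The stirrer hangs in the fork: collar underside within 15 mm sideways and 6 mm in height of the seat, within 0.1 rad of upright, at rest. All six beads lie at rest in the tub (within 65 mm of its axis, undersides below 30 mm above the table) (horizontal distance between stirrer and rest_seat below 0.015 m and z of stirrer in the frame of rest_seat between -0.006 and 0.006 m and angle between stirrer's own z axis and vertical below 0.1 rad and linear speed of each of stirrer, bead_red1, bead_red2, bead_red3, bead_pale1, bead_pale2, bead_pale3 below 0.03 m/s and horizontal distance between each of bead_red1, bead_red2, bead_red3, bead_pale1, bead_pale2, bead_pale3 and tub below 0.065 m and height (world z) of each of bead_red1, bead_red2, bead_red3, bead_pale1, bead_pale2, bead_pale3 below 0.03 m); the robot touches nothing.
It fails at once if the stirrer presses on the tub with more than 20 N (contact force between stirrer and tub above 20 N).
It fails at once if the robot touches the tub with more than 20 N (contact force between the arm and tub above 20 N).
It fails at once if the tape measure or the paper roll is moved by more than 25 mm (distance of any of tape_measure, till_roll from where it was at the start of the episode above 0.025 m).
It also fails if it takes over 72 s, if anything falls off the work surface, if the arm or the gripper's body presses on something with over 40 N, if the wrist force passes 120 N, or if a joint passes its speed limit or range.

ROBOT

A 6-joint arm with a two-finger parallel gripper is mounted at the origin on a cart in front of the work surface, level with it; the furniture and walls round the work are solid. World frame = base frame: x ahead of the robot, y to its left, z up, the work surface at z = 0. Lengths are in m, angles in degrees, forces in N, time in s.
With the tool pointing down it reaches from about 0.4 to 0.825 m from the base axis. Payload 7 kg.
Tool frame: the origin (TCP) lies midway between the tips of the shut fingers; the grasp point (between the pads) lies 19 mm behind it; z points along the fingers, y is the line along which they close (so a half turn about z gives the same grasp; the last joint's range is limited). The gripper opens to 88 mm and grips with 3 to 60 N. Pads are 19 mm wide; open, the fingers measure 130 mm over their backs; the gripper's body (78 mm by 193 mm) begins 47 mm behind the grasp point.
Start: joints at [90.418, 20.546, 0.682, 0, -70.136, -16.507], TCP at [0.187, 0.649, 0.227] pointing down, gripper open.
Joint ranges: [-176.03, 176.03], [-82.01, 121.73], [-58.28, 71.71], [-173.87, 95.51], [-174.79, -0.11], [-173.66, 173.66]. Speed limits (degrees/s): [136.94, 136.94, 172.46, 180, 180, 180].

INTERFACE

Orientations are given as [roll, pitch, yaw] about the fixed x, y, z axes, in that order (R = Rz(yaw) Ry(pitch) Rx(roll)).
In Python, from plant import ctrl gives the robot as it stands. The module is installed in compiled form; this text tells all that it offers.
- The arm moves only by the tool send_rows, never from a script. Its argument "plan" is a list that holds one entry, the list of rows, each a list of 6 numbers: the shift along the tool's x, y, z in cm, then the turn, a rotation vector about the tool's x, y, z in degrees. A call has 1 to 8 rows; each row is the pose to reach, as a shift and turn from the pose commanded when the call began, along the tool's axes at that moment; what a row does not reach only later rows make up. A row lasts 1/12 s, in which the tool goes at most 41.7 mm and 7.16 degrees, less where a joint would pass 70% of its speed; a pose out of reach is approached as far as the arm can. A call with a gripper value outside its range is refused whole. "fingers" is the opening, from 0 (shut) to 1 (fully open), set as the call begins (left out, the last holds). The fingers move at their own pace and stop on an object; the grip force is fixed at half the most. Time passes only in rows, so rows that repeat a pose let the fingers close. It gives the time, the measured TCP pose, the force, the opening and the grip force at its end, in the units of the state.
- ctrl.get_obs(): the state, without advancing time (a new reading comes with each control period).
- ctrl.snapshot(name): name is "scene" or "top" or "wrist"; returns a dict with "img" (420x560x3 uint8, red, green, blue), "K" (3x3 intrinsics, pixels), "pose" (4x4, takes a point from camera to world coordinates). Camera axes: x right, y down, z forward; pixel columns grow to the right and rows downward; lengths in m; the calibration is good to about 2 mm. A picture is of the moment at which its call begins. There is no depth.
- ctrl.close_job(): hands the job in; it is judged then, once.
The state is a dict: "clock": time; "joint_pos": joint angles; "qvel": joint speeds; "tau": joint torques, N m; "tool_pos": TCP position; "orientation": TCP orientation; "force": force on the tool from outside, world axes, zero at the start; "moment": the same for the moment, N m; "opening": finger opening in m; "gripper_force": force on a finger pad.
Only numpy, scipy, OpenCV 4.12 (cv2) and the standard library are available. Lean on these libraries where they do the work, as an engineer would, in place of code of your own. Each camera call takes 0.05 s, during which the arm holds its last target. There are 200 camera calls.

## Working session

There is one attempt and no reset: what is moved stays moved. The work goes in short steps, Python scripts to look and compute and a tool call to move; the robot and the scene stay as the last step left them, time stands still between calls to the robot, and variables do not carry over. Pictures are saved under pics/ and viewed, at most 13 in all, crops included, and the job is handed in when it is done.

Besides the shell and the picture viewer there is one more tool, called after ">>>" by a JSON object that holds its "fn" and its "kwargs". send_rows: Moves the arm, as the interface text tells. Its arguments: {"type":"object","properties":{"plan":{"type":"array","items":{"type":"array","items":{"type":"array","items":{"type":"number"}}}},"fingers":{"type":"number"}},"required":["plan"]}

```bash
mkdir -p pics; python3 - <<'E'
from plant import ctrl
import cv2,numpy as np
for n in("scene","top","wrist"):
    s=ctrl.snapshot(n); cv2.imwrite(f"pics/{n}0.png",s["img"][:,:,::-1]); print(n,s["K"].tolist(),np.round(s["pose"],4).tolist())
    np.savez(f"pics/{n}0.npz",K=s["K"],pose=s["pose"])
print(ctrl.get_obs())
a=[cv2.imread(f"pics/{n}0.png") for n in("scene","top")]
E
```

```text
scene [[541.7815917894379, 0.0, 276.45231616985353], [0.0, 541.7815917894379, 211.44129816991972], [0.0, 0.0, 1.0]] [[-0.8631, -0.3559, 0.3584, 0.077], [-0.5048, 0.6291, -0.5911, 0.6385], [-0.0151, -0.6911, -0.7226, 0.97], [0.0, 0.0, 0.0, 1.0]]
top [[495.9167100971504, 0.0, 283.89130170045235], [0.0, 495.9167100971504, 210.49309666448465], [0.0, 0.0, 1.0]] [[-0.0184, -0.9966, 0.0798, 0.4307], [-0.9996, 0.0199, 0.018, -0.0889], [-0.0195, -0.0794, -0.9967, 1.0435], [0.0, 0.0, 0.0, 1.0]]
wrist [[346.31579342939017, 0.0, 280.22349581993984], [0.0, 346.31579342939017, 209.51203085024872], [0.0, 0.0, 1.0]] [[-0.276, -0.9177, -0.2859, 0.265], [-0.9612, 0.2638, 0.0812, 0.6269], [0.0009, 0.2972, -0.9548, 0.3837], [0.0, 0.0, 0.0, 1.0]]
{'clock': 0.15, 'joint_pos': array([ 9.04195657e+01,  2.05832406e+01,  6.44892992e-01, -1.20617694e-02,
       -7.01353902e+01, -1.65071467e+01]), 'qvel': array([ 0.04205995, -0.22604257,  0.12291643, -0.10486991, -0.08918734,
        0.13715511]), 'tau': array([-1.93002074e-03, -5.83277750e+01,  2.93291348e+01,  7.00124145e+00,
        8.78559920e-03, -1.09766602e-04]), 'tool_pos': array([0.18698355, 0.64820139, 0.22582499]), 'orientation': array([ 1.79926079e+02, -1.00801520e-02, -1.60916803e+01]), 'force': array([0.5115451 , 0.90232833, 0.76330681]), 'moment': array([ 0.02863249, -0.02542388, -0.04406509]), 'gripper_force': 0.0, 'opening': 0.08758765997045513}
```

View pics/top0.png

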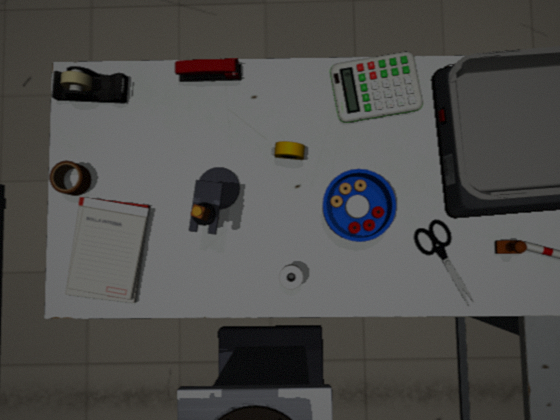

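View pics/scene0.png

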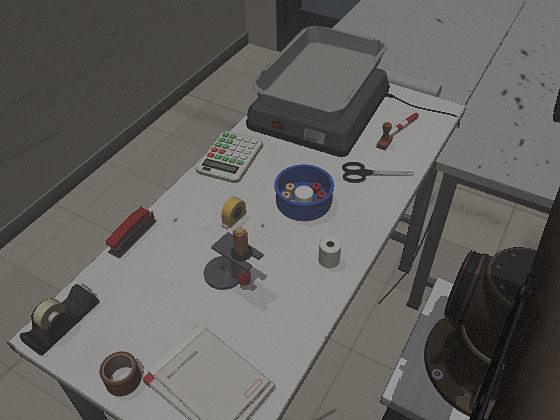

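The top picture shows the fork near (215,190), with the stick cap at about (200,212). The tub is at about (359,205), with red beads lower right and pale beads upper left. I'll enlarge both regions.

```bash
python3 - <<'E'
import cv2,numpy as np
t=cv2.imread("pics/top0.png"); s=cv2.imread("pics/scene0.png")
a=cv2.resize(t[140:260,170:270],(400,480),interpolation=cv2.INTER_CUBIC)
b=cv2.resize(t[155:255,310:410],(400,400),interpolation=cv2.INTER_CUBIC)
b=cv2.copyMakeBorder(b,0,80,0,0,cv2.BORDER_CONSTANT)
cv2.imwrite("pics/c1.png",cv2.convertScaleAbs(np.hstack([a,b]),alpha=1.8,beta=10))
c=cv2.resize(s[215:315,190:290],(400,400),interpolation=cv2.INTER_CUBIC)
d=cv2.resize(s[145:245,260:360],(400,400),interpolation=cv2.INTER_CUBIC)
cv2.imwrite("pics/c2.png",cv2.convertScaleAbs(np.hstack([c,d]),alpha=1.8,beta=10))
E
```

```text
(no output)
```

View pics/c1.png

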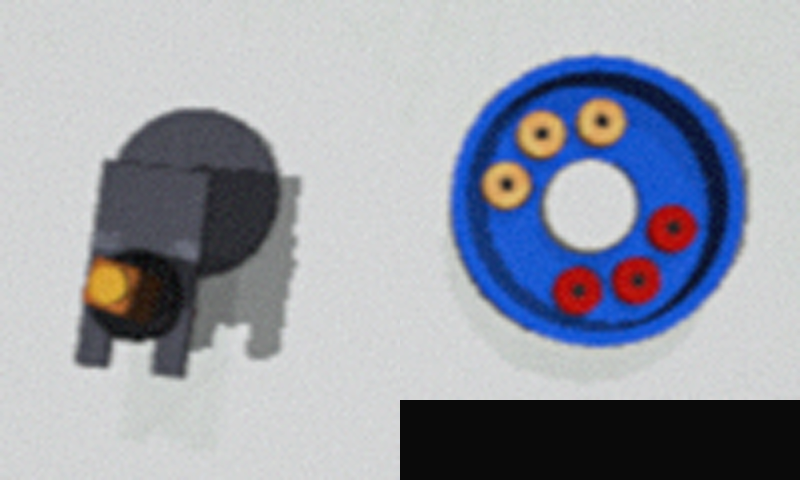

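View pics/c2.png

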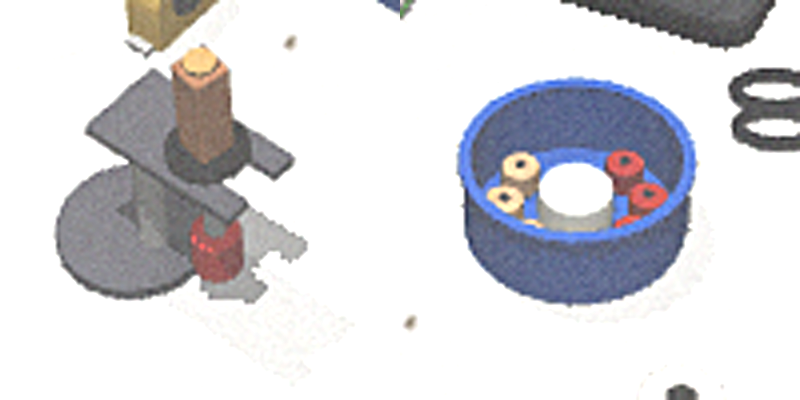

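```bash
cat > h.py <<'E'
import numpy as np
def ray(cam,u,v,z):
    d=np.load(f"pics/{cam}.npz");P=d["pose"]
    r=P[:3,:3]@np.linalg.solve(d["K"],[u,v,1.]);c=P[:3,3]
    return (c+r*(z-c[2])/r[2])[:2]
E
python3 - <<'E'
from h import *
np.set_printoptions(precision=4,suppress=True)
A=lambda u,v,z:ray("top0",170+(u-1.5)/4,140+(v-1.5)/4,z)
B=lambda u,v,z:ray("top0",310+(u-401.5)/4,155+(v-1.5)/4,z)
C=lambda u,v,z:ray("scene0",190+(u-1.5)/4,215+(v-1.5)/4,z)
D=lambda u,v,z:ray("scene0",260+(u-401.5)/4,145+(v-1.5)/4,z)
print("cap",A(109,284,.191),C(202,62,.191),"collar",A(136,292,.127))
f=A(132,369.5,.12);r=A(157.5,166.5,.12);d=(r-f);L=np.linalg.norm(d);d/=L
print("plate",f,r,L,np.degrees(np.arctan2(d[1],d[0])),"seat",f+.034*d,r-.064*d)
w=[A(78,362,.12),A(108,367,.12),A(152,373,.12),A(186,377,.12)];print([np.linalg.norm(w[i]-w[i+1]) for i in range(3)])
print("grip edge dirs, cap..")
t=B(599,201,.06);print("tub",t,B(590,206,.034),D(575,189,.034))
# scene rim extremes
print("rim scene",[D(*p,.06) for p in((458,160),(696,160),(577,78),(577,243))])
t=(t+B(590,206,.034))/2
for n,p in dict(p1=(602,121),p2=(541,133),p3=(507,185),r1=(673,228),r2=(638,280),r3=(578,290)).items():
    q=B(*p,.026)-t;print(n,np.linalg.norm(q),np.degrees(np.arctan2(q[1],q[0])))
print("tape",ray("top0",290,150,.062),"roll",ray("top0",291,272,.057))
E
```

```text
cap [0.5017 0.0771] [0.4991 0.0788] collar [0.503 0.077]
plate [0.4673 0.0803] [0.5626 0.0677] 0.09613253232490361 -7.502885735674718 seat [0.501  0.0759] [0.4992 0.0761]
[np.float64(0.014299777013899518), np.float64(0.02084670081191995), np.float64(0.01604897015597876)]
grip edge dirs, cap..
tub [ 0.5176 -0.2213] [ 0.5174 -0.2201] [ 0.517  -0.2178]
rim scene [array([ 0.5789, -0.1813]), array([ 0.4527, -0.2525]), array([ 0.5515, -0.2833]), array([ 0.4822, -0.1547])]
p1 0.045134049930305384 -10.1486343217818
p2 0.0454516011450345 31.245949808960116
p3 0.04355466176469623 73.59530187390388
r1 0.04409816499529142 -105.20853024403452
r2 0.04475609868299636 -147.85102191811615
r3 0.042988148924564554 170.68345801665396
tape [ 0.6306 -0.0857] roll [ 0.3875 -0.0829]
```

The two cameras agree to about 3 mm:

| Item | Position | Notes |
|---|---|---|
| Stick | (0.501, 0.077) | fork yaw −7.5° |
| Tub | (0.517, −0.2195) | free gaps at 122° and −58° |

Next I move above the stick.

>>> {"fn": "send_rows", "kwargs": {"plan": [[[2,2,0,0,0,-1],[5,5,0,0,0,-3],[9,9,0,0,0,-5],[13,13,0,0,0,-7],[17,17,0,0,0,-8.6],[21,21,0,0,0,-8.6],[25,25,0,0,0,-8.6],[29,29,0,0,0,-8.6]]], "fingers": 1}}

```text
clock: 0.82
tool_pos: [0.3421, 0.3664, 0.2265]
orientation: [-180.0, 0.0, -7.5]
force: [1.4, 0.4, 0.3]
opening: 0.0871
gripper_force: 0.0
```

>>> {"fn": "send_rows", "kwargs": {"plan": [[[2.4,3.2,0,0,0,0],[4.8,6.4,0,0,0,0],[7.2,9.6,0,0,0,0],[9.6,12.8,0,0,0,0],[12,16,0,0,0,0],[14,19,0,0,0,0],[16,22,0,0,0,0],[16,22,0,0,0,0]]]}}

```text
clock: 1.48
tool_pos: [0.473, 0.1249, 0.2263]
orientation: [179.9, 0.0, -7.7]
force: [-0.1, 0.6, 0.6]
opening: 0.0875
gripper_force: 0.0
```

>>> {"fn": "send_rows", "kwargs": {"plan": [[[0,0,0,0,0,0],[0,0,0,0,0,0]]]}}

```text
clock: 1.65
tool_pos: [0.4716, 0.1293, 0.2264]
orientation: [180.0, 0.0, -7.6]
force: [0.3, -0.1, 0.2]
opening: 0.0875
gripper_force: 0.0
```

>>> {"fn": "send_rows", "kwargs": {"plan": [[[0.9,1.2,0,0,0,0],[1.8,2.4,0,0,0,0],[2.7,3.6,0,0,0,0],[3.6,4.8,0,0,0,0],[3.6,4.8,0,0,0,0],[3.6,4.8,0,0,0,0],[3.6,4.8,0,0,0,0]]]}}

```text
clock: 2.23
tool_pos: [0.5007, 0.0783, 0.2265]
orientation: [-180.0, 0.0, -7.4]
force: [0.2, 1.2, -1.0]
opening: 0.0876
gripper_force: 0.0
```

```bash
python3 - <<'E'
from plant import ctrl
import cv2,numpy as np
from h import *
s=ctrl.snapshot("wrist"); cv2.imwrite("pics/w1.png",cv2.convertScaleAbs(s["img"][:,:,::-1],alpha=1.6)); np.savez("pics/w1.npz",K=s["K"],pose=s["pose"])
print(ctrl.get_obs()["tool_pos"],ctrl.get_obs()["orientation"])
P=np.linalg.inv(s["pose"])
for z in(.191,.127): 
    q=P@[.501,.077,z,1];q=s["K"]@q[:3];print(q/q[2])
E
```

```text
[0.50077375 0.07830074 0.22655886] [-1.79991048e+02  2.91228353e-03 -7.41190934e+00]
[283.9434655  241.82594159   1.        ]
[283.1460959 210.0645972   1.       ]
```

View pics/w1.png

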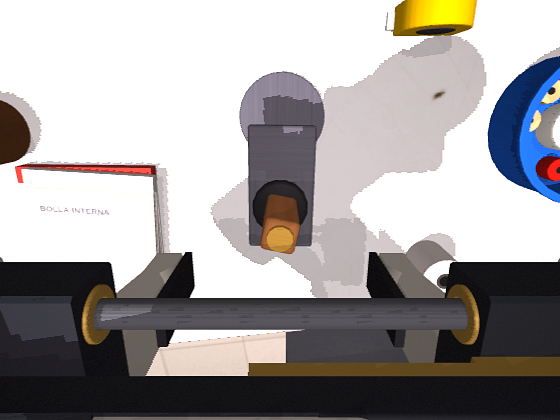

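The wrist view shows the fork plate aligned with the tool, with its left edge upright at u≈250. The cap is at (281,238), but the grip looks turned relative to the plate: its bottom edge runs (261,245)→(297,253). I'll enlarge it.

```bash
python3 - <<'E'
import cv2
i=cv2.imread("pics/w1.png")[165:265,230:330]
cv2.imwrite("pics/w1c.png",cv2.resize(i,(600,600),interpolation=cv2.INTER_CUBIC))
E
```

```text
(no output)
```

View pics/w1c.png

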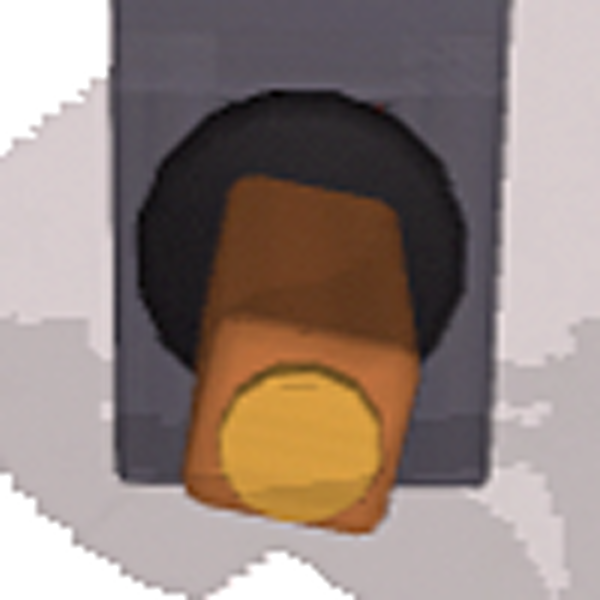

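```bash
python3 - <<'E'
from h import *
W=lambda u,v,z:ray("w1",230+(u-2.5)/6,165+(v-2.5)/6,z)
c=[W(*p,.187) for p in((218,318),(421,355),(377,534),(186,500))]
for i in range(4):
    d=c[(i+1)%4]-c[i];print(np.linalg.norm(d),np.degrees(np.arctan2(d[1],d[0])))
print(np.mean(c,0),W(300,442,.191),"collar",W(302,244,.127))
a,b=W(112,60,.12),W(120,470,.12);d=a-b;print("plate L",np.degrees(np.arctan2(d[1],d[0])))
a,b=W(508,60,.12),W(488,480,.12);d=a-b;print("plate R",np.degrees(np.arctan2(d[1],d[0])), W(112,244,.12),W(500,244,.12))
E
```

```text
0.020787707128507707 -108.24999919505863
0.02012725514496497 160.52196667309434
0.020091379027797174 71.69824316926949
0.02010622901089461 -17.494884618414726
[0.50353682 0.07927771] [0.50363252 0.07930758] collar [0.5052018 0.0789931]
plate L -7.822642474573234
plate R -8.362215229560398 [0.50635682 0.10429059] [0.499775   0.05319932]
```

The grip yaw is about −18.5° and the fork about −8°. I'll turn the tool 11°, descend and grasp.

>>> {"fn": "send_rows", "kwargs": {"plan": [[[0.1,0,0,0,0,5.5],[0.1,0,1,0,0,11],[0.1,0,2.5,0,0,11],[0.1,0,4.5,0,0,11],[0.1,0,6.5,0,0,11],[0.1,0,8,0,0,11],[0.1,0,8.6,0,0,11],[0.1,0,8.6,0,0,11]]]}}

```text
clock: 2.95
tool_pos: [0.5011, 0.0774, 0.1394]
orientation: [179.9, 0.1, -18.4]
force: [-0.8, 0.7, -0.3]
opening: 0.0874
gripper_force: 0.0
```

>>> {"fn": "send_rows", "kwargs": {"plan": [[[0,0,0,0,0,0],[0,0,0,0,0,0],[0,0,0,0,0,0],[0,0,0,0,0,0],[0,0,0,0,0,0],[0,0,0,0,0,0],[0,0,0,0,0,0],[0,0,0,0,0,0]]], "fingers": 0}}

```text
clock: 3.62
tool_pos: [0.5022, 0.077, 0.1406]
orientation: [-180.0, -0.0, -18.5]
force: [-0.3, -0.1, 0.1]
opening: 0.0399
gripper_force: 0.0
```

>>> {"fn": "send_rows", "kwargs": {"plan": [[[0,0,0,0,0,0],[0,0,0,0,0,0],[0,0,0,0,0,0],[0,0,0,0,0,0],[0,0,0,0,0,0],[0,0,0,0,0,0],[0,0,0,0,0,0],[0,0,0,0,0,0]]]}}

```text
clock: 4.28
tool_pos: [0.5022, 0.0771, 0.1406]
orientation: [-180.0, -0.0, -18.5]
force: [1.1, 0.8, -0.7]
opening: 0.0219
gripper_force: 30.0
```

Gripped: opening 21.9 mm, 30 N. Next I lift 10 mm and draw the stick out along the slot.

>>> {"fn": "send_rows", "kwargs": {"plan": [[[0,0,-0.5,0,0,0],[0,0,-1,0,0,0],[0,0,-1,0,0,0],[-1,0.18,-1,0,0,0],[-2.2,0.41,-1,0,0,0],[-3.6,0.67,-1,0,0,0],[-5.2,0.96,-1,0,0,0],[-6.5,1.2,-1,0,0,0]]]}}

```text
clock: 4.95
tool_pos: [0.4344, 0.086, 0.1502]
orientation: [180.0, 0.1, -18.5]
force: [-0.3, 0.0, -2.4]
opening: 0.0219
gripper_force: 30.0
```

>>> {"fn": "send_rows", "kwargs": {"plan": [[[-1,0.19,0,0,0,0],[-1.8,0.33,0,0,0,0],[-1.8,0.33,-2,0,0,0],[-1.8,0.33,-4,0,0,0],[-1.8,0.33,-6,0,0,0],[-1.8,0.33,-6,0,0,0],[-1.8,0.33,-6,0,0,0],[-1.8,0.33,-6,0,0,0]]]}}

```text
clock: 5.62
tool_pos: [0.418, 0.0888, 0.2099]
orientation: [180.0, 0.0, -18.5]
force: [0.6, -0.2, -2.3]
opening: 0.0217
gripper_force: 30.0
```

>>> {"fn": "send_rows", "kwargs": {"plan": [[[0.8,1.2,0,0,0,0],[2.6,3.8,0,0,0,0],[4.8,7.1,0,0,0,0],[7,10.3,0,0,0,0],[9.2,13.6,0,0,0,0],[11.4,16.8,0,0,0,0],[13.5,19.9,0,0,0,0],[15,22.1,0,0,0,0]]]}}

```text
clock: 6.28
tool_pos: [0.4903, -0.171, 0.2089]
orientation: [179.9, 0.1, -18.6]
force: [1.2, 0.5, -1.2]
opening: 0.0224
gripper_force: 30.0
```

>>> {"fn": "send_rows", "kwargs": {"plan": [[[0.6,0.8,0,0,0,0],[0.8,1.2,0,0,0,0],[0.8,1.2,0,0,0,0],[0.8,1.2,0,0,0,0],[0.8,1.2,0,0,0,0],[0.8,1.2,0,0,0,0]]]}}

```text
clock: 6.78
tool_pos: [0.4944, -0.1811, 0.2107]
orientation: [-180.0, -0.0, -18.4]
force: [-0.1, 0.2, -1.5]
opening: 0.0219
gripper_force: 30.0
```

```bash
python3 - <<'E'
from plant import ctrl
import cv2,numpy as np
o=ctrl.get_obs();print(o["tool_pos"],o["orientation"],o["force"])
ims=[]
for n in("top","wrist"):
    s=ctrl.snapshot(n); np.savez(f"pics/{n}2.npz",K=s["K"],pose=s["pose"]);ims.append(cv2.convertScaleAbs(s["img"][:,:,::-1],alpha=1.6))
a=cv2.resize(ims[0][140:270,290:420],(390,390)); b=cv2.resize(ims[1],(400,300));b=cv2.copyMakeBorder(b,0,90,0,0,cv2.BORDER_CONSTANT)
cv2.imwrite("pics/t2.png",np.hstack([a,b]))
E
```

```text
[ 0.49442941 -0.18113249  0.21069466] [-1.79987626e+02 -1.40792271e-02 -1.84007635e+01] [-0.06825023  0.24730155 -1.4812597 ]
```

View pics/t2.png

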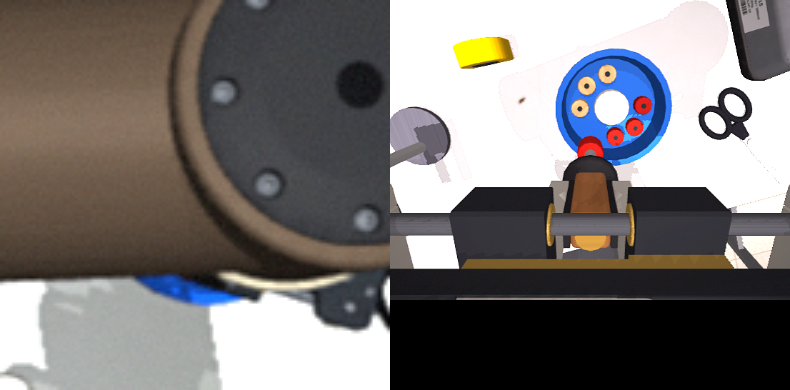

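The wrist view shows the stick held upright, its red foot just outside the core at the gap between the pale and red beads. The core top is at about (612,107) in the composite. I'll check its position.

```bash
python3 - <<'E'
from h import *
W=lambda u,v,z:ray("wrist2",(u-390+.5)*1.4-.5,(v+.5)*1.4-.5,z)
print("core",W(611.5,107,.034),"rim",(W(556,107,.06)+W(671,107,.06))/2)
t=np.array([.5172,-.2195])
for p in((607,74),(587,86),(580,108),(643,105),(634,128),(615,137)):
    q=W(*p,.026)-t;print(np.linalg.norm(q),np.degrees(np.arctan2(q[1],q[0])))
for z in(.086,.1,.116): print("foot",W(590,149,z))
E
```

```text
core [ 0.52045824 -0.21905695] rim [ 0.52364166 -0.22036922]
0.04604230269669662 -8.516643585283198
0.045611753645922556 30.63609696940696
0.044167990212089406 70.99688079877434
0.042695009118139095 -102.0969414355373
0.04208579671940141 -149.28929655981602
0.04105192455738052 169.14219339827548
foot [ 0.48864143 -0.17810035]
foot [ 0.49274059 -0.17947176]
foot [ 0.49742536 -0.18103908]
```

>>> {"fn": "send_rows", "kwargs": {"plan": [[[0.05,0,1,0,0,0],[0.1,0,2.4,0,0,0],[0.1,0,3.8,0,0,0],[0.1,0,5.2,0,0,0],[0.1,0,6.3,0,0,0],[0.1,0,7,0,0,0],[0.1,0,7.4,0,0,0],[0.1,0,7.4,0,0,0]]]}}

```text
clock: 7.55
tool_pos: [0.495, -0.1823, 0.1356]
orientation: [180.0, 0.1, -18.5]
force: [0.4, -0.4, -1.6]
opening: 0.0217
gripper_force: 30.0
```

>>> {"fn": "send_rows", "kwargs": {"plan": [[[0,0,0.1,0,0,0],[0,0,0.2,0,0,0],[0,0,0.2,0,0,0],[0,0,0.2,0,0,0],[0,0,0.2,0,0,0]]]}}

```text
clock: 7.97
tool_pos: [0.4957, -0.1825, 0.1349]
orientation: [-180.0, -0.0, -18.5]
force: [-1.2, -0.2, -1.9]
opening: 0.0213
gripper_force: 30.0
```

>>> {"fn": "send_rows", "kwargs": {"plan": [[[0,0,0.1,0,0,0],[0,0,0.2,0,0,0],[0,0,0.2,0,0,0],[0,0,0.2,0,0,0],[0,0,0.2,0,0,0]]]}}

```text
clock: 8.38
tool_pos: [0.4955, -0.1825, 0.1325]
orientation: [180.0, 0.0, -18.5]
force: [-1.4, -0.2, -2.0]
opening: 0.0218
gripper_force: 30.0
```

>>> {"fn": "send_rows", "kwargs": {"plan": [[[0,0,0.1,0,0,0],[0,0,0.2,0,0,0],[0,0,0.2,0,0,0],[0,0,0.2,0,0,0]]]}}

```text
clock: 8.72
tool_pos: [0.4954, -0.1825, 0.1304]
orientation: [180.0, 0.0, -18.5]
force: [-0.7, 0.2, -1.1]
opening: 0.0222
gripper_force: 30.0
```

>>> {"fn": "send_rows", "kwargs": {"plan": [[[0,0,0.1,0,0,0],[0,0,0.2,0,0,0],[0,0,0.2,0,0,0],[0,0,0.2,0,0,0]]]}}

```text
clock: 9.05
tool_pos: [0.4954, -0.1825, 0.1285]
orientation: [180.0, 0.0, -18.5]
force: [0.8, -0.4, -2.0]
opening: 0.0216
gripper_force: 30.0
```

>>> {"fn": "send_rows", "kwargs": {"plan": [[[0,0,0.1,0,0,0],[0,0,0.2,0,0,0],[0,0,0.2,0,0,0],[0,0,0.2,0,0,0]]]}}

```text
clock: 9.38
tool_pos: [0.4954, -0.1825, 0.1265]
orientation: [180.0, 0.0, -18.5]
force: [0.4, 0.5, -1.8]
opening: 0.0215
gripper_force: 30.0
```

>>> {"fn": "send_rows", "kwargs": {"plan": [[[0,0,0.1,0,0,0],[0,0,0.2,0,0,0],[0,0,0.2,0,0,0],[0,0,0.2,0,0,0]]]}}

```text
clock: 9.72
tool_pos: [0.4954, -0.1825, 0.1245]
orientation: [180.0, 0.0, -18.5]
force: [-0.1, 0.0, -1.9]
opening: 0.0217
gripper_force: 30.0
```

>>> {"fn": "send_rows", "kwargs": {"plan": [[[0,0,0.1,0,0,0],[0,0,0.2,0,0,0],[0,0,0.2,0,0,0],[0,0,0.2,0,0,0]]]}}

```text
clock: 10.05
tool_pos: [0.4954, -0.1825, 0.1225]
orientation: [180.0, 0.0, -18.5]
force: [-0.1, 0.6, -2.2]
opening: 0.022
gripper_force: 30.0
```

>>> {"fn": "send_rows", "kwargs": {"plan": [[[0,0,0.1,0,0,0],[0,0,0.2,0,0,0],[0,0,0.2,0,0,0],[0,0,0.2,0,0,0]]]}}

```text
clock: 10.38
tool_pos: [0.4954, -0.1825, 0.1205]
orientation: [180.0, 0.0, -18.5]
force: [0.2, 0.5, -2.2]
opening: 0.0219
gripper_force: 30.0
```

>>> {"fn": "send_rows", "kwargs": {"plan": [[[0,0,0.1,0,0,0],[0,0,0.2,0,0,0],[0,0,0.2,0,0,0],[0,0,0.2,0,0,0]]]}}

```text
clock: 10.72
tool_pos: [0.4957, -0.1825, 0.1188]
orientation: [180.0, -0.0, -18.5]
force: [-0.0, 0.3, 0.2]
opening: 0.0221
gripper_force: 30.0
```

>>> {"fn": "send_rows", "kwargs": {"plan": [[[0,0,0.1,0,0,0],[0,0,0.2,0,0,0],[0,0,0.2,0,0,0],[0,0,0.2,0,0,0]]]}}

```text
clock: 11.05
tool_pos: [0.4957, -0.1826, 0.1168]
orientation: [180.0, -0.0, -18.5]
force: [-0.5, 0.5, 2.0]
opening: 0.0218
gripper_force: 30.0
```

Contact at TCP z ≈ 0.119, and the foot now presses with about 4 N. Next I compute the arc rows for each call.

```bash
cat > arc.py <<'E'
import numpy as np
t=np.array([.5185,-.2195]);y=np.radians(-18.5)
X=np.array([np.cos(y),np.sin(y)]);Y=np.array([np.sin(y),-np.cos(y)])
def arc(p,a0,a1,n):
    for a in np.linspace(a0,a1,n+1)[1:]:
        q=t+.044*np.array([np.cos(np.radians(a)),np.sin(np.radians(a))])-p
        print([round(100*float(q@X),2),round(100*float(q@Y),2)],end=" ")
    print(); return t+.044*np.array([np.cos(np.radians(a1)),np.sin(np.radians(a1))])
E
python3 - <<'E'
from arc import *
p=np.array([.4957,-.1826])
for a in(122,162,202,242,282): p=arc(p,a,a+40,8)
E
```

```text
[-0.29, 0.28] [-0.5, 0.61] [-0.67, 0.95] [-0.81, 1.31] [-0.93, 1.67] [-1.01, 2.05] [-1.05, 2.43] [-1.07, 2.81] 
[0.02, 0.38] [0.07, 0.76] [0.16, 1.14] [0.28, 1.5] [0.43, 1.86] [0.61, 2.19] [0.82, 2.52] [1.05, 2.82] 
[0.26, 0.28] [0.55, 0.54] [0.85, 0.77] [1.18, 0.97] [1.52, 1.15] [1.88, 1.29] [2.24, 1.4] [2.62, 1.48] 
[0.38, 0.05] [0.76, 0.06] [1.15, 0.04] [1.53, -0.01] [1.9, -0.1] [2.27, -0.22] [2.62, -0.37] [2.96, -0.55] 
[0.32, -0.21] [0.62, -0.45] [0.91, -0.71] [1.16, -0.99] [1.39, -1.3] [1.6, -1.62] [1.77, -1.97] [1.91, -2.32]
```

>>> {"fn": "send_rows", "kwargs": {"plan": [[[-0.29,0.28,0,0,0,0],[-0.5,0.61,0,0,0,0],[-0.67,0.95,0,0,0,0],[-0.81,1.31,0,0,0,0],[-0.93,1.67,0,0,0,0],[-1.01,2.05,0,0,0,0],[-1.05,2.43,0,0,0,0],[-1.07,2.81,0,0,0,0]]]}}

```text
clock: 11.72
tool_pos: [0.4761, -0.2061, 0.1165]
orientation: [-180.0, 0.0, -18.5]
force: [-0.4, 1.2, 3.0]
opening: 0.0217
gripper_force: 30.0
```

>>> {"fn": "send_rows", "kwargs": {"plan": [[[0,0,0,0,0,0]]]}}

```text
clock: 11.8
tool_pos: [0.476, -0.2065, 0.1165]
orientation: [180.0, 0.0, -18.5]
force: [0.3, -0.0, 3.4]
opening: 0.0218
gripper_force: 30.0
```

>>> {"fn": "send_rows", "kwargs": {"plan": [[[0.02,0.38,0,0,0,0],[0.07,0.76,-0.05,0,0,0],[0.16,1.14,-0.05,0,0,0],[0.28,1.5,-0.05,0,0,0],[0.43,1.86,-0.05,0,0,0],[0.61,2.19,-0.05,0,0,0],[0.82,2.52,-0.05,0,0,0],[1.05,2.82,-0.05,0,0,0]]]}}

```text
clock: 12.47
tool_pos: [0.4773, -0.2363, 0.1169]
orientation: [180.0, 0.0, -18.5]
force: [-0.6, 1.6, 1.7]
opening: 0.0216
gripper_force: 30.0
```

>>> {"fn": "send_rows", "kwargs": {"plan": [[[0,0,0,0,0,0]]]}}

```text
clock: 12.55
tool_pos: [0.4775, -0.2366, 0.1169]
orientation: [180.0, 0.0, -18.5]
force: [-1.0, -0.8, 2.7]
opening: 0.022
gripper_force: 30.0
```

>>> {"fn": "send_rows", "kwargs": {"plan": [[[0.26,0.28,0,0,0,0],[0.55,0.54,0,0,0,0],[0.85,0.77,0,0,0,0],[1.18,0.97,0,0,0,0],[1.52,1.15,0,0,0,0],[1.88,1.29,0,0,0,0],[2.24,1.4,0,0,0,0],[2.62,1.48,0,0,0,0]]]}}

```text
clock: 13.22
tool_pos: [0.4977, -0.2585, 0.117]
orientation: [180.0, 0.0, -18.5]
force: [-2.1, 1.1, 3.2]
opening: 0.0217
gripper_force: 30.0
```

>>> {"fn": "send_rows", "kwargs": {"plan": [[[0,0,0,0,0,0]]]}}

```text
clock: 13.3
tool_pos: [0.4983, -0.2587, 0.117]
orientation: [180.0, -0.0, -18.5]
force: [0.2, -0.8, 2.1]
opening: 0.0221
gripper_force: 30.0
```

>>> {"fn": "send_rows", "kwargs": {"plan": [[[0.38,0.05,0,0,0,0],[0.76,0.06,0,0,0,0],[1.15,0.04,0,0,0,0],[1.53,-0.01,0,0,0,0],[1.9,-0.1,0,0,0,0],[2.27,-0.22,0,0,0,0],[2.62,-0.37,0,0,0,0],[2.96,-0.55,0,0,0,0]]]}}

```text
clock: 13.97
tool_pos: [0.5278, -0.2624, 0.117]
orientation: [180.0, 0.0, -18.5]
force: [-2.6, 0.5, 3.0]
opening: 0.0215
gripper_force: 30.0
```

>>> {"fn": "send_rows", "kwargs": {"plan": [[[0,0,0,0,0,0]]]}}

```text
clock: 14.05
tool_pos: [0.5284, -0.2623, 0.1171]
orientation: [180.0, -0.0, -18.5]
force: [-1.1, 1.2, 2.7]
opening: 0.0221
gripper_force: 30.0
```

```bash
python3 - <<'E'
from plant import ctrl
import cv2,numpy as np
s=ctrl.snapshot("wrist"); np.savez("pics/w3.npz",K=s["K"],pose=s["pose"])
s2=ctrl.snapshot("scene"); np.savez("pics/s3.npz",K=s2["K"],pose=s2["pose"])
a=cv2.resize(s["img"][60:260,180:420,::-1],(480,400)); b=cv2.resize(s2["img"][130:250,250:370,::-1],(320,320))
b=cv2.copyMakeBorder(b,0,80,0,0,cv2.BORDER_CONSTANT)
cv2.imwrite("pics/m3.png",cv2.convertScaleAbs(np.hstack([a,b]),alpha=1.6))
E
```

```text
(no output)
```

View pics/m3.png

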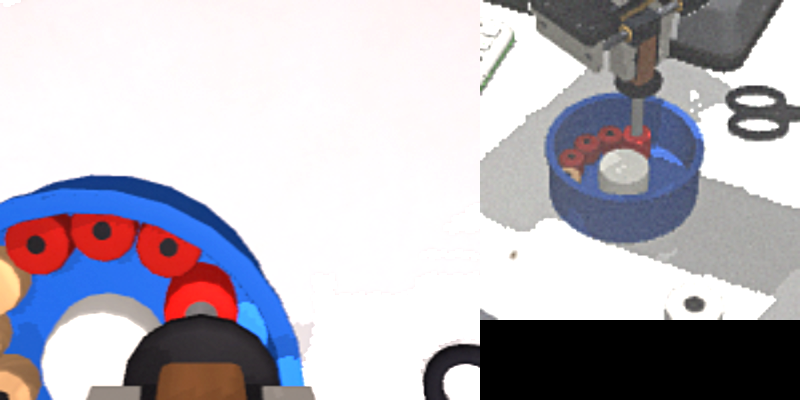

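The three reds and the pales now form one train ahead of the stick along the wall. The last pale has only just been reached, so I continue by 40° twice, to about 342–350°.

>>> {"fn": "send_rows", "kwargs": {"plan": [[[0.32,-0.21,0,0,0,0],[0.62,-0.45,0,0,0,0],[0.91,-0.71,0,0,0,0],[1.16,-0.99,0,0,0,0],[1.39,-1.3,0,0,0,0],[1.6,-1.62,0,0,0,0],[1.77,-1.97,0,0,0,0],[1.91,-2.32,0,0,0,0]]]}}

```text
clock: 14.82
tool_pos: [0.5534, -0.2462, 0.1171]
orientation: [180.0, -0.0, -18.5]
force: [-1.3, -1.5, 1.9]
opening: 0.0217
gripper_force: 30.0
```

>>> {"fn": "send_rows", "kwargs": {"plan": [[[0,0,0,0,0,0]]]}}

```text
clock: 14.9
tool_pos: [0.5537, -0.2458, 0.1171]
orientation: [-180.0, -0.0, -18.5]
force: [-0.4, 0.1, 2.4]
opening: 0.0215
gripper_force: 30.0
```

```bash
python3 - <<'E'
from arc import *
p=t+.044*np.array([np.cos(np.radians(322)),np.sin(np.radians(322))]); p=arc(p,322,362,8)
E
```

```text
[0.11, -0.37] [0.19, -0.74] [0.24, -1.12] [0.25, -1.51] [0.23, -1.89] [0.18, -2.27] [0.09, -2.64] [-0.03, -3.01]
```

>>> {"fn": "send_rows", "kwargs": {"plan": [[[0.11,-0.37,0,0,0,0],[0.19,-0.74,0,0,0,0],[0.24,-1.12,0,0,0,0],[0.25,-1.51,0,0,0,0],[0.23,-1.89,0,0,0,0],[0.18,-2.27,0,0,0,0],[0.18,-2.27,0,0,0,0],[0.18,-2.27,0,0,0,0]]]}}

```text
clock: 15.57
tool_pos: [0.5622, -0.2248, 0.1171]
orientation: [-180.0, -0.0, -18.5]
force: [0.7, 1.0, 3.1]
opening: 0.0219
gripper_force: 30.0
```

```bash
python3 - <<'E'
from plant import ctrl
import cv2,numpy as np
o=ctrl.get_obs();print(o["tool_pos"],o["force"])
s=ctrl.snapshot("wrist"); np.savez("pics/w4.npz",K=s["K"],pose=s["pose"])
s2=ctrl.snapshot("scene"); np.savez("pics/s4.npz",K=s2["K"],pose=s2["pose"])
a=cv2.resize(s["img"][60:260,60:300,::-1],(480,400)); b=cv2.resize(s2["img"][130:250,250:370,::-1],(320,320))
b=cv2.copyMakeBorder(b,0,80,0,0,cv2.BORDER_CONSTANT)
cv2.imwrite("pics/m4.png",cv2.convertScaleAbs(np.hstack([a,b]),alpha=1.6))
E
```

```text
[ 0.56218731 -0.22481253  0.11714129] [0.69647871 0.95986768 3.07341204]
```

View pics/m4.png

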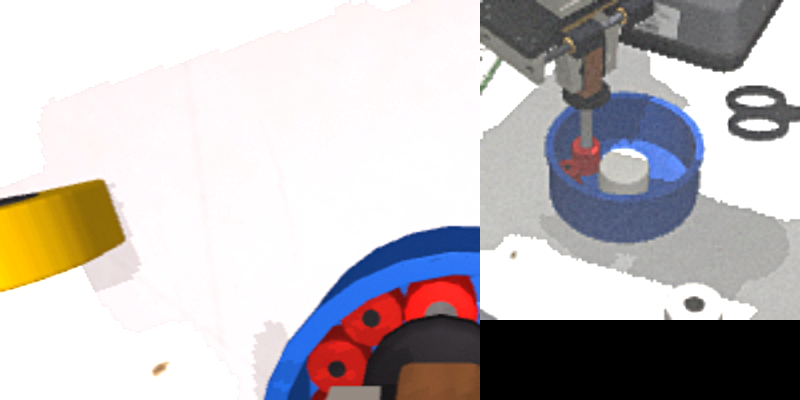

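The wrist view shows two reds ahead of the foot, at (371,318) and (337,370). The rest are hidden under the gripper. I'll infer the train from these two.

```bash
python3 - <<'E'
from h import *
t=np.array([.5185,-.2195])
for p in((371,318),(337,370)):
    q=ray("w4",60+(p[0]+.5)/2-.5,60+(p[1]+.5)/2-.5,.026)-t;print(np.linalg.norm(q),np.degrees(np.arctan2(q[1],q[0])))
for c,w in((("w3"),((168,247),(101,231),(36,245))),):
  for p in w:
    q=ray(c,180+(p[0]+.5)/2-.5,60+(p[1]+.5)/2-.5,.026)-t;print(np.linalg.norm(q),np.degrees(np.arctan2(q[1],q[0])))
E
```

```text
0.05338874621216069 24.587135155067454
0.053288024076755 52.215714671555254
0.05251206259367994 -46.01855769955902
0.052503196956092006 -18.34262582335153
0.053091632313303605 8.685004010013177
```

The reds are at 25°, 52° and 80°. The pale beads follow at about 107°, 135° and 162°, so every bead is well over 30 mm from its start. Next I lift and go back to the front of the fork.

>>> {"fn": "send_rows", "kwargs": {"plan": [[[0,0,-0.6,0,0,0],[0,0,-1.8,0,0,0],[0,0,-3.4,0,0,0],[0,0,-5.4,0,0,0],[0,0,-7.4,0,0,0],[0,0,-9.4,0,0,0],[0,0,-10.8,0,0,0],[0,0,-11.4,0,0,0]]]}}

```text
clock: 16.33
tool_pos: [0.5622, -0.2257, 0.2332]
orientation: [-180.0, -0.1, -18.5]
force: [0.5, -0.0, -1.3]
opening: 0.0217
gripper_force: 30.0
```

>>> {"fn": "send_rows", "kwargs": {"plan": [[[-1,-1.1,0,0,0,0],[-3,-3.2,0,0,0,0],[-5.7,-6.1,0,0,0,0],[-8.4,-9,0,0,0,0],[-11.1,-11.9,0,0,0,0],[-13.8,-14.7,0,0,0,0],[-16,-17,0,0,0,0],[-17.5,-18.6,0,0,0,0]]]}}

```text
clock: 17.0
tool_pos: [0.4522, 0.0083, 0.2301]
orientation: [180.0, 0.1, -18.4]
force: [0.1, 0.6, -1.9]
opening: 0.0219
gripper_force: 30.0
```

>>> {"fn": "send_rows", "kwargs": {"plan": [[[0,0,0,0,0,0],[0,0,0,0,0,0],[0,0,0,0,0,0]]]}}

```text
clock: 17.25
tool_pos: [0.4543, 0.0065, 0.2305]
orientation: [180.0, 0.1, -18.4]
force: [-0.0, 0.1, -2.1]
opening: 0.0221
gripper_force: 30.0
```

>>> {"fn": "send_rows", "kwargs": {"plan": [[[-2,-2.2,0,0,0,0],[-4,-4.4,0,0,0,0],[-6.05,-6.65,0,0,0,0],[-6.05,-6.65,1.5,0,0,0],[-6.05,-6.65,4,0,0,0],[-6.05,-6.65,6.5,0,0,0],[-6.05,-6.65,8,0,0,0],[-6.05,-6.65,8,0,0,0]]]}}

```text
clock: 17.92
tool_pos: [0.4166, 0.0867, 0.1476]
orientation: [179.7, 0.3, -18.6]
force: [-0.4, 0.3, -1.9]
opening: 0.0215
gripper_force: 30.0
```

>>> {"fn": "send_rows", "kwargs": {"plan": [[[0,0,0,0,0,0],[0,0,0,0,0,0],[0,0,0,0,0,0]]]}}

```text
clock: 18.17
tool_pos: [0.4194, 0.0888, 0.1522]
orientation: [-179.9, -0.1, -18.5]
force: [-0.3, -0.6, -1.5]
opening: 0.0217
gripper_force: 30.0
```

```bash
python3 - <<'E'
from plant import ctrl
import cv2,numpy as np
o=ctrl.get_obs();print(o["tool_pos"],o["orientation"],o["force"])
s=ctrl.snapshot("wrist"); s2=ctrl.snapshot("scene")
a=cv2.resize(s["img"][:,:,::-1],(480,360)); b=cv2.resize(s2["img"][195:315,190:297,::-1],(320,360))
cv2.imwrite("pics/m5.png",cv2.convertScaleAbs(np.hstack([a,b]),alpha=1.6))
E
```

```text
[0.41944445 0.08880429 0.1521697 ] [-1.79924342e+02 -7.17617795e-02 -1.85243088e+01] [-0.28748585 -0.57772004 -1.48844006]
```

View pics/m5.png

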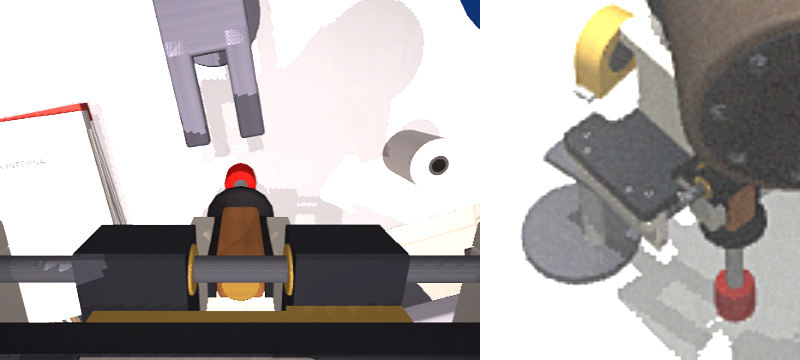

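The stick hangs upright with the slot straight ahead of it. I move in along the slot.

>>> {"fn": "send_rows", "kwargs": {"plan": [[[1,-0.18,0,0,0,0],[2.3,-0.43,0,0,0,0],[3.6,-0.67,0,0,0,0],[4.9,-0.91,0,0,0,0],[6.2,-1.15,0,0,0,0],[7.3,-1.35,0,0,0,0],[8.2,-1.52,0,0,0,0],[8.2,-1.52,0,0,0,0]]]}}

```text
clock: 18.93
tool_pos: [0.503, 0.0768, 0.1506]
orientation: [180.0, 0.0, -18.5]
force: [-0.1, -0.1, -2.0]
opening: 0.0222
gripper_force: 30.0
```

>>> {"fn": "send_rows", "kwargs": {"plan": [[[0,0,0,0,0,0],[0,0,0,0,0,0],[0,0,0,0,0,0]]]}}

```text
clock: 19.18
tool_pos: [0.5007, 0.0771, 0.1511]
orientation: [-180.0, 0.0, -18.5]
force: [-0.6, -0.5, -2.2]
opening: 0.0218
gripper_force: 30.0
```

Free and in place, so I lower it about 10 mm.

>>> {"fn": "send_rows", "kwargs": {"plan": [[[0.05,0,0.3,0,0,0],[0.1,0,0.6,0,0,0],[0.1,0,0.9,0,0,0],[0.1,0,1,0,0,0],[0.1,0,1,0,0,0],[0.1,0,1,0,0,0]]]}}

```text
clock: 19.68
tool_pos: [0.502, 0.0768, 0.141]
orientation: [180.0, 0.0, -18.5]
force: [-0.4, -0.5, -2.2]
opening: 0.022
gripper_force: 30.0
```

>>> {"fn": "send_rows", "kwargs": {"plan": [[[0,0,0.05,0,0,0],[0,0,0.05,0,0,0],[0,0,0.05,0,0,0],[0,0,0.05,0,0,0]]]}}

```text
clock: 20.02
tool_pos: [0.5021, 0.0768, 0.1406]
orientation: [-180.0, -0.0, -18.5]
force: [-0.1, 0.5, -1.4]
opening: 0.022
gripper_force: 30.0
```

>>> {"fn": "send_rows", "kwargs": {"plan": [[[0,0,0,0,0,0],[0,0,0,0,0,0],[0,0,0,0,0,0],[0,0,0,0,0,0],[0,0,0,0,0,0],[0,0,0,0,0,0],[0,0,0,0,0,0],[0,0,0,0,0,0]]], "fingers": 0.8}}

```text
clock: 20.68
tool_pos: [0.5021, 0.0768, 0.1406]
orientation: [-180.0, 0.0, -18.5]
force: [-0.6, 0.6, -0.8]
opening: 0.0677
gripper_force: 0.0
```

>>> {"fn": "send_rows", "kwargs": {"plan": [[[0,0,-0.5,0,0,0],[0,0,-1.5,0,0,0],[0,0,-3,0,0,0],[0,0,-5,0,0,0],[0,0,-7,0,0,0],[0,0,-9,0,0,0],[0,0,-11,0,0,0],[0,0,-12,0,0,0]]]}}

```text
clock: 21.35
tool_pos: [0.5031, 0.077, 0.2642]
orientation: [-179.8, -0.2, -18.5]
force: [0.4, 0.3, -0.2]
opening: 0.07
gripper_force: 0.0
```

>>> {"fn": "send_rows", "kwargs": {"plan": [[[-2,-2,0,0,0,0],[-4,-5,0,0,0,0],[-6,-8,0,0,0,0],[-8,-11,0,0,0,0],[-8,-14,0,0,0,0],[-8,-17,0,0,0,0],[-8,-17,0,0,0,0],[-8,-17,0,0,0,0]]]}}

```text
clock: 22.02
tool_pos: [0.48, 0.2646, 0.26]
orientation: [179.9, 0.0, -18.4]
force: [-0.1, -0.4, 0.3]
opening: 0.0699
gripper_force: 0.0
```

```bash
python3 - <<'E'
from plant import ctrl
import cv2,numpy as np
o=ctrl.get_obs();print(o["tool_pos"],o["clock"],o["force"])
s=ctrl.snapshot("top"); s2=ctrl.snapshot("scene")
a=cv2.resize(s["img"][120:270,180:410,::-1],(460,300)); b=cv2.resize(s2["img"][150:300,190:360,::-1],(340,300))
cv2.imwrite("pics/m6.png",cv2.convertScaleAbs(np.hstack([a,b]),alpha=1.6))
E
```

```text
[0.47998239 0.26464351 0.26001857] 22.0167 [-0.13525003 -0.4446427   0.33251045]
```

View pics/m6.png

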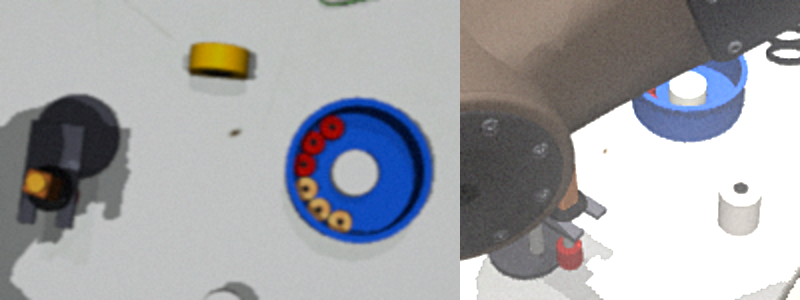

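The top view shows the stick hanging in the fork, cap at (38,183). All six beads are at rest in the tub, moved round to the left side, and both bystanders are unmoved. I'm handing in.

```bash
python3 -c "
from plant import ctrl
print(ctrl.close_job())"
```

```text
the job is handed in; nothing more can be done
None
```

The job is handed in at about 22 s: the tub was stirred with roughly 5 N on the foot, all six beads ended well over 30 mm from where they lay and still in the tub, the stick is back in its fork, and the tape measure and paper roll were not touched; the hand-in returned no verdict.

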